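# Set out the blue tins on the barn-sale display shelf

### The arm

A 6-joint arm with a two-finger parallel gripper is mounted at the origin on the work surface. World frame = base frame: x ahead of the robot, y to its left, z up, the work surface at z = 0. Lengths are in mm, angles in rad, forces in N, time in s.
With the tool pointing down it reaches from about 350 to 775 mm from the base axis. Payload 7.3 kg.
Tool frame: the origin (TCP) lies at the very end of the fingers, on their centre line; the grasp point (between the pads) lies 19 mm behind it; z points along the fingers, y is the line along which they close (so a half turn about z gives the same grasp; the last joint's range is limited). The gripper opens to 92 mm and grips with 3 to 60 N. Pads are 19 mm wide; open, the fingers measure 130 mm over their backs; the gripper's body (75 mm by 190 mm) begins 47 mm behind the grasp point.
Start: joints at [-1.268, 0.342, 1.524, -0, 1.275, -0.146], TCP at [227.813, -473.018, 226.741] pointing down, gripper open.
Joint ranges: [-2.53, 2.53], [-0.77, 2.02], [0.04, 2.7], [-1, 4.14], [0.28, 2.66], [-3.11, 3.11]. Speed limits (rad/s): [2.57, 2.57, 3.14, 3.14, 3.14, 3.14].

### API

Orientations are given as [roll, pitch, yaw] about the fixed x, y, z axes, in that order (R = Rz(yaw) Ry(pitch) Rx(roll)).
In Python, from plant import get_obs, capture, close_job gives the robot as it stands. The module is installed in compiled form; this text tells all that it offers.
- The arm moves only by the shell command python3 -m handwheel 'ROWS'. ROWS is JSON, a list of rows, each a list of 3 entries, a list of its own where there are three numbers: the turn, a rotation vector about the tool's x, y, z in degrees, then the shift along the tool's x, y, z in m, then the opening, from 0 (shut) to 1 (fully open). A call has 1 to 12 rows; each row is the pose to reach, as a shift and turn from the pose commanded when the call began, along the tool's axes at that moment; what a row does not reach only later rows make up. A row lasts 1/10 s, in which the tool goes at most 50 mm and 8.59 degrees, less where a joint would pass 70% of its speed; a pose out of reach is approached as far as the arm can. A call with a gripper value outside its range is refused whole. The fingers move at their own pace and stop on an object; the grip force is fixed at half the most. Time passes only in rows, so rows that repeat a pose let the fingers close. It gives the time, the measured TCP pose, the force, the opening and the grip force at its end, in the units of the state.
- get_obs(): the state, without advancing time (a new reading comes with each control period).
- capture(name): name is "scene" or "side" or "wrist"; returns a dict with "image" (400x640x3 uint8, red, green, blue), "depth" (400x640 float32, mm along the optical axis (not along the pixel's ray), 0 where there is no reading), "fx", "fy", "cx", "cy" (pixels), "k1" (the pictures are not rectified: a ray, as slopes to the right and down, at radius r is drawn at 1 + k1 r^2 times it, then the intrinsics apply), "camera_from_world" (4x4, takes a point from world to camera coordinates). Camera axes: x right, y down, z forward; pixel columns grow to the right and rows downward; lengths in mm; the calibration is good to about 2 mm. A picture is of the moment at which its call begins.
- close_job(): hands the job in; it is judged then, once.
The state is a dict: "time": time; "joint_positions": joint angles; "dq": joint speeds; "tau": joint torques, N m; "tool_pos": TCP position; "tcp_rot": TCP orientation; "contact_force": force on the tool from outside, world axes, zero at the start; "moment": the same for the moment, N m; "grip_width": finger opening in mm; "finger_force": force on a finger pad.
Only numpy, scipy, OpenCV 4.12 (cv2) and the standard library are available. Lean on these libraries where they do the work, as an engineer would, in place of code of your own. Each camera call takes 0.05 s, during which the arm holds its last target. There are 200 camera calls.

### The job

Get the display ready for the sale: first take the tape measure off the flat shelf and put it in the cardboard box, then swing the red handle of the prop leg up and over until the leg locks and the shelf stands sloping on it. Then pick every blue tin out of the crowded rack and set them out on the raised shelf, standing or lying but spread out in one layer with a finger's width of clear space between them; leave the red and yellow tins in the rack and do not disturb the other goods on the table.

Things in the scene. Friction and masses are not known exactly. Their poses are not given: they have to be found in the camera images.
- rack: Fixed wooden rack, base 212 x 196 x 6 mm, origin at its underside's centre. Cells 38 mm square, wall tops 32 mm up, tin tops 76 mm. Cells (mm): x -80, -36, 8 at y 36 and -36; x 80 at y -66, -22, 22, 66. In a row tins stand 10 mm apart, too close for a finger; lanes of 38 mm lie between rows, so grip a tin across its row.
- shelf_top (a point): Centre of the top of the display shelf: board 170 (x) x 220 (y) x 12 mm with a black rubber mat that tins do not slide on. x points to the hinged low edge, which has a 14 mm lip; z is the surface normal. Flat, its top is 47 mm above the table; on the locked leg it slopes 15 degrees. It is hinged on a fixed base and rises as the prop leg swings.
- prop (a joint): Angle (rad) of the prop leg under the shelf: 0 folded, 1.83 at its stop, locked, the shelf standing on it. A spring and the shelf's weight push it back to 0 below about 1.25 and on to the stop above that. It takes up to about 8 N at the handle.
- prop_grip (a point): Middle of the free part of the leg's red handle, a round bar 12 mm thick, 70 mm long, along the shelf's y beside its +y edge; this point is 55 mm beyond that edge and 80 mm from the leg's axis. Folded, it is 28 mm above the table on the low-edge (+x) side of the axis; it swings up and over towards the shelf's -x side.
- prop_hinge (a point): Point on the prop leg's fixed axis level with the grip point, 28 mm above the table; its y axis is the axis of the leg (horizontal), x points towards where the folded handle lies. At angle q the grip point is 80 mm * cos q along this x and 80 mm * sin q up.
- tape: Stray yellow and black tape measure, 60 (x) x 38 (y) x 58 (z) mm, 0.2 kg, left standing on the shelf; origin at its centre.
- odds: Open cardboard box for odds and ends, 150 (x) x 130 (y) x 45 (z) mm, walls and floor 5 mm, fixed; origin at the centre of its underside.
- blue0: BLUE tin to be displayed: closed square tin, 34 x 34 x 70 mm, about 0.12 kg, origin at its centre (35 mm above its underside when upright), z along its 70 mm length towards the lid. From three to five blue tins are present; absent ones read None.
- blue1: BLUE tin to be displayed: closed square tin, 34 x 34 x 70 mm, about 0.12 kg, origin at its centre (35 mm above its underside when upright), z along its 70 mm length towards the lid. From three to five blue tins are present; absent ones read None.
- blue2: BLUE tin to be displayed: closed square tin, 34 x 34 x 70 mm, about 0.12 kg, origin at its centre (35 mm above its underside when upright), z along its 70 mm length towards the lid. From three to five blue tins are present; absent ones read None.
- blue3: BLUE tin to be displayed: closed square tin, 34 x 34 x 70 mm, about 0.12 kg, origin at its centre (35 mm above its underside when upright), z along its 70 mm length towards the lid. From three to five blue tins are present; absent ones read None.
- blue4: BLUE tin to be displayed: closed square tin, 34 x 34 x 70 mm, about 0.12 kg, origin at its centre (35 mm above its underside when upright), z along its 70 mm length towards the lid. From three to five blue tins are present; absent ones read None.
- other0: Red or yellow tin that stays in the rack: closed square tin, 34 x 34 x 70 mm, about 0.12 kg, origin at its centre (35 mm above its underside when upright), z along its 70 mm length towards the lid.
- other1: Red or yellow tin that stays in the rack: closed square tin, 34 x 34 x 70 mm, about 0.12 kg, origin at its centre (35 mm above its underside when upright), z along its 70 mm length towards the lid.
- other2: Red or yellow tin that stays in the rack: closed square tin, 34 x 34 x 70 mm, about 0.12 kg, origin at its centre (35 mm above its underside when upright), z along its 70 mm length towards the lid.
- other3: Red or yellow tin that stays in the rack: closed square tin, 34 x 34 x 70 mm, about 0.12 kg, origin at its centre (35 mm above its underside when upright), z along its 70 mm length towards the lid.
- other4: Red or yellow tin that stays in the rack: closed square tin, 34 x 34 x 70 mm, about 0.12 kg, origin at its centre (35 mm above its underside when upright), z along its 70 mm length towards the lid.
- mug: White mug, 76 mm wide, 90 mm tall, a bystander near the robot on the left; origin at the centre of its underside.
- price: Small dark wooden block, 30 x 60 x 35 mm, a bystander between the rack and the shelf; origin at the centre of its underside.
- driver: Screwdriver lying on the table near the robot on the right, a bystander.

How it is judged (in metres and radians):
On the way, in this order (a step that is already met when the one before it is completed fails the run):
1. the tape measure lies in the cardboard box, the shelf still down (x of tape in the frame of odds between -0.072 and 0.072 m and y of tape in the frame of odds between -0.062 and 0.062 m and z of tape in the frame of odds below 0.05 m and value of joint prop below 0.3 rad), for 0.2 s.
2. the prop leg is locked and the shelf stands on it (value of joint prop above 1.72 rad and velocity of joint prop below 0.3 rad/s), for 0.2 s.
3. every blue tin present is on the raised shelf (value of joint prop above 1.72 rad and x of blue0 in the frame of shelf_top between -0.085 and 0.085 m and y of blue0 in the frame of shelf_top between -0.11 and 0.11 m and z of blue0 in the frame of shelf_top between 0.008 and 0.045 m and x of blue1 in the frame of shelf_top between -0.085 and 0.085 m and y of blue1 in the frame of shelf_top between -0.11 and 0.11 m and z of blue1 in the frame of shelf_top between 0.008 and 0.045 m and x of blue2 in the frame of shelf_top between -0.085 and 0.085 m and y of blue2 in the frame of shelf_top between -0.11 and 0.11 m and z of blue2 in the frame of shelf_top between 0.008 and 0.045 m and x of blue3 in the frame of shelf_top between -0.085 and 0.085 m and y of blue3 in the frame of shelf_top between -0.11 and 0.11 m and z of blue3 in the frame of shelf_top between 0.008 and 0.045 m and x of blue4 in the frame of shelf_top between -0.085 and 0.085 m and y of blue4 in the frame of shelf_top between -0.11 and 0.11 m and z of blue4 in the frame of shelf_top between 0.008 and 0.045 m), for 0.2 s.
At the end, for the whole second after the job is handed in: Prop leg at its stop (above 1.72 rad); the tape measure's centre inside the cardboard box; every blue tin present has its centre over the shelf, rests directly on it (centre 8 to 45 mm above the surface), is still, and tin centres are at least 44 mm apart (all of step 3 and x of tape in the frame of odds between -0.072 and 0.072 m and y of tape in the frame of odds between -0.062 and 0.062 m and z of tape in the frame of odds below 0.05 m and distance between blue0 and blue1 above 0.044 m and distance between each of blue0, blue1 and blue2 above 0.044 m and distance between each of blue0, blue1, blue2 and blue3 above 0.044 m and distance between each of blue0, blue1, blue2, blue3 and blue4 above 0.044 m and linear speed of each of blue0, blue1, blue2, blue3, blue4 below 0.03 m/s); the robot touches nothing.
It fails at once if a red or yellow tin was taken out or knocked out of its place in the rack (distance of any of other0, other1, other2, other3, other4 from where it was at the start of the episode above 0.04 m).
It fails at once if a bystander (mug, block, screwdriver) was disturbed (distance of any of mug, price, driver from where it was at the start of the episode above 0.05 m).
Of blue0, blue1, blue2, blue3, blue4 only 3 to 5 are there at a start; the rules pass over those that are not, and their reading is None.
At some moment in a run one of blue0, blue1, blue2, blue3, blue4 may be knocked a few centimetres aside while the robot is not near it.
Once in a run the grip may slacken for a moment while it holds something.
It also fails if it takes over 210 s, if anything falls off the work surface, if the arm or the gripper's body presses on something with over 40 N, if the wrist force passes 120 N, or if a joint passes its speed limit or range.

## Working session

There is one attempt and no reset: what is moved stays moved. The work goes in short steps, Python scripts to look and compute and a shell command to move; the robot and the scene stay as the last step left them, time stands still between calls to the robot, and variables do not carry over. Pictures are saved under pics/ and viewed, at most 14 in all, crops included, and the job is handed in when it is done.

```bash
mkdir -p pics
cat > h.py <<'E'
import numpy as np, cv2
from plant import get_obs, capture
def snap(n,f=None):
    c=capture(n)
    if f: cv2.imwrite('pics/'+f,c['image'][:,:,::-1])
    return c
def rays(c,uv):
    uv=np.atleast_2d(np.array(uv,float))
    K=np.array([[c['fx'],0,c['cx']],[0,c['fy'],c['cy']],[0,0,1]])
    p=cv2.undistortPoints(uv.reshape(-1,1,2),K,np.array([c['k1'],0,0,0,0.])).reshape(-1,2)
    return np.c_[p,np.ones(len(p))]
def onplane(c,uv,z):
    T=np.array(c['camera_from_world']);R=T[:3,:3];o=-R.T@T[:3,3]
    d=rays(c,uv)@R
    return o+d*((z-o[2])/d[:,2])[:,None]
def bydepth(c,uv):
    T=np.array(c['camera_from_world']);R=T[:3,:3]
    uv=np.atleast_2d(uv).astype(int)
    p=rays(c,uv)*c['depth'][uv[:,1],uv[:,0]][:,None]
    return (p-T[:3,3])@R
E
python3 - <<'E'
from h import *
for n in('scene','side'):
    c=snap(n,n+'0.png'); T=np.array(c['camera_from_world']);print(n,c['fx'],c['k1'],(-T[:3,:3].T@T[:3,3]).round(),T[:3,:3].round(2).tolist())
print(get_obs())
E
```

```text
scene 418.2384410272519 -0.07764776037849408 [ 993. -510.  945.] [[0.7, 0.71, 0.01], [0.55, -0.54, -0.64], [-0.45, 0.45, -0.77]]
side 400.6103330754079 -0.07792161951000597 [ 82. 840. 773.] [[-0.9, -0.44, 0.0], [-0.26, 0.52, -0.81], [0.35, -0.73, -0.58]]
{'time': 0.1, 'joint_positions': array([-1.26802914e+00,  3.42641363e-01,  1.52490762e+00,  9.62495958e-06,
        1.27539528e+00, -1.45969825e-01]), 'dq': array([ 0.00079243, -0.00287084, -0.0043973 ,  0.00187457,  0.00196148,
        0.0018753 ]), 'tau': array([ 1.24528200e-03, -4.32003558e+01, -2.44696158e+01,  7.18374504e-02,
        5.25989605e-02, -7.37839537e-05]), 'tool_pos': array([ 227.68965223, -472.66237657,  226.12536497]), 'tcp_rot': array([-3.14025676e+00, -2.05700163e-04,  4.48734069e-01]), 'contact_force': array([ 0.46663646, -0.39245658,  0.14977831]), 'moment': array([ 2.62254280e-02,  4.78802626e-02, -8.91097942e-05]), 'finger_force': 0.0, 'grip_width': 92.12105801245352}
```

View pics/scene0.png

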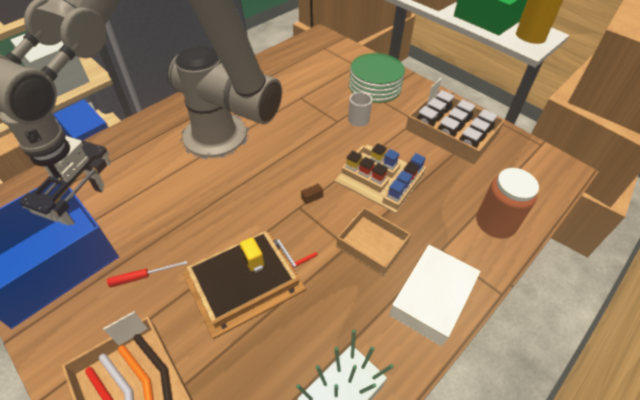

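View pics/side0.png

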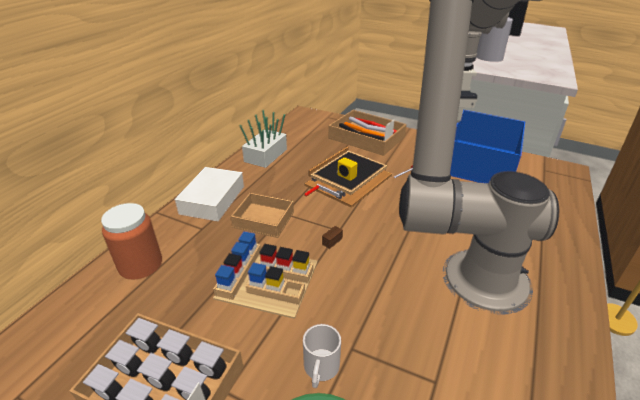

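The scene shows the mat at about (243,272), tape (252,250), red handle (305,259), cardboard box (373,240), price block (312,193) and rack (385,175). The side view shows four blue tins: three in the x=80 row and one at (258,272).

Run:
```python
from h import *
V,U=np.mgrid[0:400,0:640]; uv=np.c_[U.ravel(),V.ravel()]
def rect(P):
    r=cv2.minAreaRect(P[:,:2].astype(np.float32)); return np.round(r[0],1),np.round(r[1],1),round(r[2],1)
for n in('scene','side'):
    c=capture(n); im=c['image']; hsv=cv2.cvtColor(im,cv2.COLOR_RGB2HSV).reshape(-1,3).astype(int)
    P=bydepth(c,uv); ok=(c['depth'].ravel()>0)&(P[:,0]>200)&(P[:,0]<800)&(abs(P[:,1])<450)
    H,S,W=hsv.T
    def comps(m,zr,minpx=8):
        m=(m&ok&(P[:,2]>zr[0])&(P[:,2]<zr[1])).reshape(400,640).astype(np.uint8)
        k,l,st,ce=cv2.connectedComponentsWithStats(m)
        for i in range(1,k):
            if st[i,4]>=minpx:
                Q=P[(l==i).ravel()]; yield st[i,4],ce[i].round(),Q
    print('==',n)
    for name,m,zr in(('blue',(H>100)&(H<130)&(S>100),(68,90)),('red',((H<6)|(H>174))&(S>150),(10,90)),('yel',(H>20)&(H<32)&(S>150)&(W>100),(60,115)),('dark',(W<60),(38,56)),('brown',(W<110),(25,45)),('tall',W>-1,(60,130)),('box',W>-1,(38,60))):
        for k,ce,Q in comps(m,zr,8 if name not in('dark','box','tall') else 60):
            print(name,k,ce,np.median(Q,0).round(),*rect(Q),'zmax',Q[:,2].max().round())
```

```text
== scene
blue 73 [392. 155.] [518. 285.  77.] [519.4 285.4] [29.1 31.2] 17.9 zmax 81.0
blue 75 [418. 159.] [585. 329.  78.] [585.1 328.3] [31.5 28.2] 5.3 zmax 82.0
blue 85 [404. 176.] [601. 243.  78.] [600.4 243.8] [28.7 33.6] 9.8 zmax 81.0
blue 101 [398. 185.] [609. 202.  77.] [607.1 205.9] [28.7 42.4] 11.4 zmax 82.0
red 41 [365. 170.] [494. 196.  58.] [494. 198.] [32.3 15.3] 34.4 zmax 70.0
red 46 [378. 176.] [537. 204.  58.] [538.5 206.2] [33.1 17.9] 44.7 zmax 68.0
red 77 [305. 258.] [ 581. -128.   34.] [ 580.8 -126.1] [60.  10.2] 77.0 zmax 38.0
red 34 [144. 272.] [ 323. -445.   23.] [ 322.2 -444.4] [11.1 16.6] 89.6 zmax 29.0
yel 19 [377. 154.] [483. 267.  63.] [480.9 268.5] [33.4 15.8] 38.7 zmax 69.0
yel 23 [354. 162.] [459. 190.  64.] [454.  194.4] [36.6 17.5] 50.2 zmax 67.0
yel 472 [252. 252.] [ 513. -235.  104.] [ 501.2 -231.4] [39.6 60.8] 75.5 zmax 109.0
brown 123 [312. 193.] [436.  37.  35.] [434.8  39.5] [57.1 22.8] 66.3 zmax 39.0
brown 15 [291. 289.] [ 620. -212.   36.] [ 619.2 -212.6] [11.3  2.8] 83.2 zmax 42.0
brown 15 [223. 324.] [ 578. -384.   35.] [ 578.  -385.1] [9.  
[... 3258 characters left out ...]
ox 156 [218. 202.] [790.  93.  53.] [789.7  75.3] [20.4 92. ] 0.2 zmax 60.0
box 330 [262. 210.] [656.  61.  42.] [659.7  47.8] [153.3 135.6] 8.6 zmax 49.0
box 294 [236. 268.] [578. 301.  49.] [578.6 268.5] [170.   33.8] 89.7 zmax 60.0
box 217 [276. 261.] [501. 229.  49.] [507.5 218.6] [78.9 34. ] 11.5 zmax 60.0
box 104 [300. 267.] [436. 220.  49.] [433.2 211.5] [49.2 26. ] 54.6 zmax 60.0
box 208 [266. 282.] [486. 300.  49.] [494.5 287.5] [77.9 34.6] 9.9 zmax 60.0
box 187 [322. 339.] [299. 382.  49.] [294.6 389. ] [64.  23.9] 23.8 zmax 60.0
box 125 [329. 365.] [255. 435.  48.] [256.1 425.1] [55.3 13.5] 61.5 zmax 60.0
box 63 [308. 362.] [297. 446.  50.] [301.3 442.8] [ 5.5 35. ] 63.5 zmax 60.0
```

```bash
cat >> h.py <<'E'
from scipy.spatial.transform import Rotation as Ro
def plan(xyz,yaw,tilt=(0,0,0)):
    """yaw deg of tool x (tool down); tilt: world rotvec deg applied after"""
    o=get_obs(); R0=Ro.from_euler('xyz',o['tcp_rot'])
    R=Ro.from_rotvec(tilt,degrees=True)*Ro.from_euler('xyz',[180,0,yaw],degrees=True)
    t=(R0.inv()*R).as_rotvec(degrees=True); s=R0.inv().apply(np.array(xyz)-o['tool_pos'])/1000
    print('turn',t.round(1).tolist(),'shift',s.round(4).tolist(),'| at',o['tool_pos'].round(1),np.degrees(o['tcp_rot']).round(1),'t',round(o['time'],1),'w',round(o['grip_width'],1),'F',o['contact_force'].round(1))
E
python3 -c "
from h import *
plan((501,-229,200),-14)"
```

```text
turn [-0.0, 0.0, 39.7] shift [0.352, -0.1011, 0.0265] | at [ 227.7 -472.8  226.3] [-180.    -0.    25.7] t 0.2 w 91.7 F [-0.1 -0.3 -0.1]
```

```bash
python3 -m handwheel '[[[0,0,39.7],[0.352,-0.101,0.0265],1],[[0,0,39.7],[0.352,-0.101,0.0265],1],[[0,0,39.7],[0.352,-0.101,0.0265],1],[[0,0,39.7],[0.352,-0.101,0.0265],1],[[0,0,39.7],[0.352,-0.101,0.0265],1],[[0,0,39.7],[0.352,-0.101,0.0265],1],[[0,0,39.7],[0.352,-0.101,0.0265],1],[[0,0,39.7],[0.352,-0.101,0.0265],1],[[0,0,39.7],[0.352,-0.101,0.0265],1],[[0,0,39.7],[0.352,-0.101,0.0265],1],[[0,0,39.7],[0.352,-0.101,0.0265],1],[[0,0,39.7],[0.352,-0.101,0.0265],1]]'
python3 - <<'E'
from h import *
c=snap('wrist','w1.png')
plan((501,-229,60),-14)
T=np.array(c['camera_from_world']);print((-T[:3,:3].T@T[:3,3]).round())
V,U=np.mgrid[0:400,0:640]; uv=np.c_[U.ravel(),V.ravel()]
P=bydepth(c,uv);ok=c['depth'].ravel()>0
for z in((95,115),(42,52)):
    Q=P[ok&(P[:,2]>z[0])&(P[:,2]<z[1])&(P[:,0]>350)]
    if len(Q): print(z,len(Q),cv2.minAreaRect(Q[:,:2].astype(np.float32)))
E
```

```text
time: 1.4
tool_pos: [500.4, -230.3, 200.3]
tcp_rot: [3.141, 0.0, -0.246]
contact_force: [1.0, 0.2, -0.3]
grip_width: 91.8
finger_force: 0.0
turn [0.0, -0.0, -0.1] shift [0.0003, -0.0015, 0.1404] | at [ 500.4 -230.4  200.4] [180.   -0.  -14.1] t 1.4 w 91.8 F [-0.4  0.1 -0.2]
[ 571. -247.  359.]
(95, 115) 2526 ((469.1698303222656, -361.21209716796875), (307.7536315917969, 60.39815902709961), 76.94746398925781)
(42, 52) 32275 ((557.1083984375, -236.55703735351562), (696.4862670898438, 248.82525634765625), 76.05767822265625)
```

View pics/w1.png

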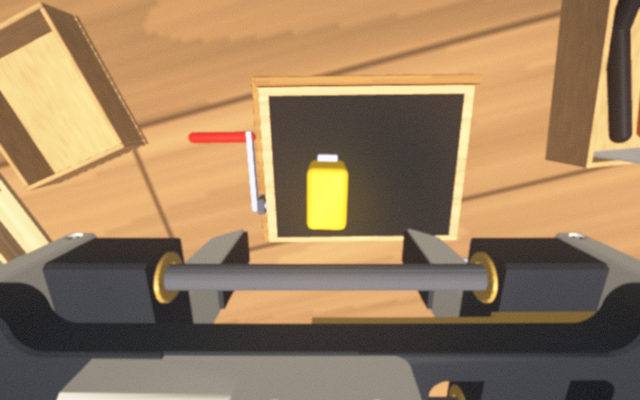

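The wrist picture shows the tape at (307–347, 155–230), centred between the fingers. The mat spans (270–465, 92–240), the red handle lies at (190–255,137), and the leg axis is near (260,204).

Run:
```python
from h import *
c=capture('wrist'); im=c['image']; hsv=cv2.cvtColor(im,cv2.COLOR_RGB2HSV).astype(int)
H,S,W=hsv[...,0],hsv[...,1],hsv[...,2]
V,U=np.mgrid[0:400,0:640]; P=bydepth(c,np.c_[U.ravel(),V.ravel()]).reshape(400,640,3)
roi=(V<235)&(U>180)&(U<490)
def rep(n,m):
    Q=P[m&roi]; r=cv2.minAreaRect(Q[:,:2].astype(np.float32)); print(n,len(Q),np.round(r[0]),np.round(r[1]),round(r[2],1),np.median(Q,0).round(1))
rep('tape',(S>120)&(P[...,2]>100)&(P[...,2]<112))
rep('tapeall',(P[...,2]>98)&(P[...,2]<112))
m=((H<6)|(H>174))&(S>150)
rep('red',m&(P[...,2]<60)&(U<270))
print('mat corners',onplane(c,[[270,95],[473,95],[268,238],[459,238]],47).round())
print('axis',onplane(c,[[260,204]],28).round(), 'handle',onplane(c,[[190,137],[255,137],[222,137]],28).round())
```

```text
tape 2428 [ 499. -231.] [38. 60.] 74.1 [ 501.7 -231.1  105. ]
tapeall 2489 [ 499. -231.] [39. 60.] 74.8 [ 501.9 -231.2  105. ]
red 532 [ 578. -130.] [72. 10.] 76.9 [ 579.3 -125.9   33.5]
mat corners [[ 606. -198.   47.]
 [ 555. -399.   47.]
 [ 455. -149.   47.]
 [ 401. -366.   47.]]
axis [[ 493. -147.   28.]] handle [[ 587.  -94.   28.]
 [ 569. -165.   28.]
 [ 578. -129.   28.]]
```

```bash
python3 -m handwheel '[[[0,0,0],[-0.001,0,0.045],1],[[0,0,0],[-0.001,0,0.09],1],[[0,0,0],[-0.001,0,0.125],1],[[0,0,0],[-0.001,0,0.14],1],[[0,0,0],[-0.001,0,0.14],1],[[0,0,0],[-0.001,0,0.14],0],[[0,0,0],[-0.001,0,0.14],0],[[0,0,0],[-0.001,0,0.14],0],[[0,0,0],[-0.001,0,0.14],0],[[0,0,0],[-0.001,0,0.14],0],[[0,0,0],[-0.001,0,0.14],0],[[0,0,0],[-0.001,0,0.14],0]]'
python3 -m handwheel '[[[0,0,0],[0,0,-0.03],0],[[0,0,0],[0,0,-0.07],0],[[0,0,0],[0,0,-0.12],0],[[0,0,0],[0,0,-0.12],0],[[0,0,0],[0,0,-0.12],0]]'
python3 -c "
from h import *
plan((659,46,180),8); plan((659,46,180),-14)"
```

```text
time: 2.7
tool_pos: [500.3, -229.2, 60.4]
tcp_rot: [3.141, -0.0, -0.244]
contact_force: [0.0, -1.5, 0.3]
grip_width: 40.4
finger_force: 0.6
time: 3.2
tool_pos: [500.4, -229.1, 180.9]
tcp_rot: [3.141, -0.002, -0.244]
contact_force: [-0.6, 1.1, -3.1]
grip_width: 37.8
finger_force: 30.0
turn [0.1, -0.1, -22.0] shift [0.0875, -0.3053, 0.0009] | at [ 500.4 -229.1  180.9] [ 1.8e+02 -1.0e-01 -1.4e+01] t 3.2 w 37.8 F [-0.6  1.1 -3.1]
turn [0.0, -0.1, 0.0] shift [0.0875, -0.3053, 0.0009] | at [ 500.4 -229.1  180.9] [ 1.8e+02 -1.0e-01 -1.4e+01] t 3.2 w 37.8 F [-0.6  1.1 -3.1]
```

```bash
python3 -m handwheel '[[[0,0,-8],[0.03,-0.05,0],0],[[0,0,-15],[0.06,-0.1,0],0],[[0,0,-22],[0.087,-0.15,0],0],[[0,0,-22],[0.087,-0.2,0],0],[[0,0,-22],[0.087,-0.25,0],0],[[0,0,-22],[0.087,-0.305,0],0],[[0,0,-22],[0.087,-0.305,0.0],0],[[0,0,-22],[0.087,-0.305,0.05],0],[[0,0,-22],[0.087,-0.305,0.1],0],[[0,0,-22],[0.087,-0.305,0.14],0],[[0,0,-22],[0.087,-0.305,0.155],0],[[0,0,-22],[0.087,-0.305,0.155],0]]'
python3 -c "
from h import *
plan((659,46,22),8)"
```

```text
time: 4.4
tool_pos: [656.1, 46.1, 22.2]
tcp_rot: [-3.14, 0.006, 0.14]
contact_force: [0.1, -0.4, -2.6]
grip_width: 38.1
finger_force: 30.0
turn [-0.1, 0.4, 0.0] shift [0.0029, 0.0005, 0.0001] | at [656.1  46.1  22.2] [-179.9    0.4    8. ] t 4.4 w 38.1 F [ 0.1 -0.4 -2.6]
```

```bash
python3 -m handwheel '[[[0,0,0],[0,0,0.002],0.65],[[0,0,0],[0,0,0.002],0.65],[[0,0,0],[0,0,0.002],0.65],[[0,0,0],[0,0,0.002],0.65],[[0,0,0],[0,0,-0.04],0.65],[[0,0,0],[0,0,-0.09],0.65],[[0,0,0],[0,0,-0.13],0.65],[[0,0,0],[0,0,-0.16],0.65],[[0,0,0],[0,0,-0.16],0.65]]'
python3 - <<'E'
from h import *
c=snap('scene')
cv2.imwrite('pics/s2.png',cv2.resize(c['image'][170:330,170:430,::-1],None,fx=3,fy=3))
plan((578,-129,180),-14)
E
```

```text
time: 5.3
tool_pos: [660.8, 45.8, 191.5]
tcp_rot: [3.14, -0.011, 0.14]
contact_force: [1.3, 0.3, 1.1]
grip_width: 59.6
finger_force: 0.0
turn [0.0, -0.3, 22.0] shift [-0.1051, 0.1617, 0.0079] | at [659.5  45.8 188.3] [179.9  -0.3   8. ] t 5.3 w 59.6 F [-0.1 -0.6 -0.1]
```

View pics/s2.png

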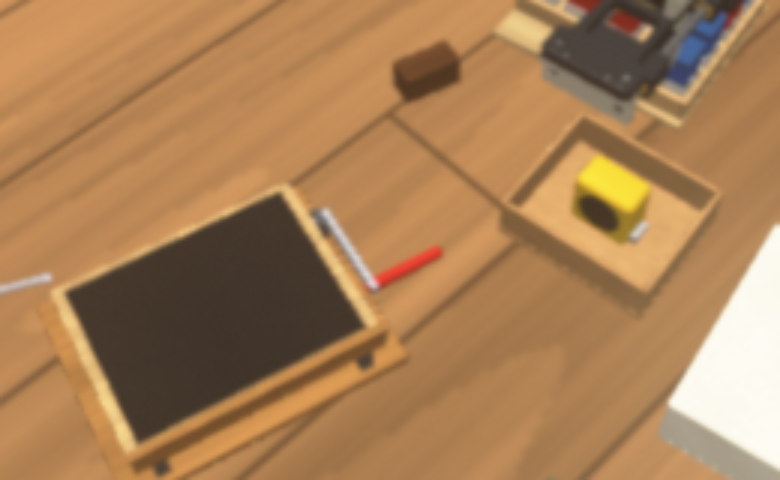

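The tape stands in the box at (610,200). The handle is free at (375–440, 265).

```bash
python3 -c "
from h import *
plan((579,-125,120),76)"
```

```text
turn [0.3, -0.3, -68.0] shift [-0.1039, 0.1578, 0.0679] | at [659.5  45.8 188.3] [179.9  -0.3   8. ] t 5.3 w 59.6 F [-0.1 -0.6 -0.1]
```

```bash
python3 -m handwheel '[[[0,0,-8],[-0.02,0.03,0],0.5],[[0,0,-16],[-0.05,0.07,0.01],0.5],[[0,0,-24],[-0.08,0.11,0.02],0.5],[[0,0,-32],[-0.104,0.158,0.03],0.5],[[0,0,-40],[-0.104,0.158,0.04],0.5],[[0,0,-48],[-0.104,0.158,0.05],0.5],[[0,0,-56],[-0.104,0.158,0.06],0.5],[[0,0,-64],[-0.104,0.158,0.068],0.5],[[0,0,-68],[-0.104,0.158,0.068],0.5],[[0,0,-68],[-0.104,0.158,0.068],0.5],[[0,0,-68],[-0.104,0.158,0.068],0.5]]'
python3 - <<'E'
from h import *
c=snap('wrist'); plan((579,-125,13),76)
hsv=cv2.cvtColor(c['image'],cv2.COLOR_RGB2HSV).astype(int)
H,S,W=hsv[...,0],hsv[...,1],hsv[...,2]
V,U=np.mgrid[0:400,0:640]; P=bydepth(c,np.c_[U.ravel(),V.ravel()]).reshape(400,640,3)
m=((H<6)|(H>174))&(S>150)&(P[...,2]<60)&(P[...,2]>15)&(P[...,0]>500)&(P[...,1]<0)
Q=P[m]; print(len(Q),cv2.minAreaRect(Q[:,:2].astype(np.float32)) if len(Q) else '',np.median(Q,0) if len(Q) else '')
E
```

```text
time: 6.45
tool_pos: [576.9, -125.0, 116.4]
tcp_rot: [-3.14, -0.0, 1.325]
contact_force: [0.5, -0.5, 0.1]
grip_width: 46.0
finger_force: 0.0
turn [-0.0, -0.0, -0.1] shift [0.0005, 0.002, 0.1037] | at [ 577.  -125.   116.7] [-180.    -0.    75.9] t 6.5 w 46.1 F [ 0.5  0.3 -0.3]
842 ((579.7847290039062, -124.92060089111328), (64.78709411621094, 10.910137176513672), 75.76676177978516) [ 579.43686026 -123.60219078   33.56240464]
```

```bash
python3 -m handwheel '[[[0,0,0],[0,0.002,0.04],0.5],[[0,0,0],[0,0.002,0.08],0.5],[[0,0,0],[0,0.002,0.103],0.5],[[0,0,0],[0,0.002,0.103],0.5],[[0,0,0],[0,0.002,0.103],0],[[0,0,0],[0,0.002,0.103],0],[[0,0,0],[0,0.002,0.103],0],[[0,0,0],[0,0.002,0.103],0],[[0,0,0],[0,0.002,0.103],0],[[0,0,0],[0,0.002,0.103],0]]'
python3 -c "
from h import *
plan((579,-125,13),76)
for q in np.arange(0,1.86,.15): print(q.round(2),(.08*(np.cos(q)-1)).round(3),(-.08*np.sin(q)).round(3))"
```

```text
time: 7.5
tool_pos: [580.6, -126.0, 15.1]
tcp_rot: [3.138, 0.0, 1.327]
contact_force: [3.0, -0.4, 1.7]
grip_width: 12.1
finger_force: 3.0
turn [0.2, 0.0, 0.0] shift [0.0006, -0.0018, 0.0021] | at [ 580.6 -126.    15.1] [179.8   0.   76. ] t 7.5 w 12.1 F [ 3.  -0.4  1.7]
0.0 0.0 -0.0
0.15 -0.001 -0.012
0.3 -0.004 -0.024
0.45 -0.008 -0.035
0.6 -0.014 -0.045
0.75 -0.021 -0.055
0.9 -0.03 -0.063
1.05 -0.04 -0.069
1.2 -0.051 -0.075
1.35 -0.062 -0.078
1.5 -0.074 -0.08
1.65 -0.086 -0.08
1.8 -0.098 -0.078
```

```bash
python3 -m handwheel '[[[0,0,0],[0,0,0],0],[[0,0,0],[0,-0.001,-0.012],0],[[0,0,0],[0,-0.004,-0.024],0],[[0,0,0],[0,-0.008,-0.035],0],[[0,0,0],[0,-0.014,-0.045],0],[[0,0,0],[0,-0.014,-0.045],0]]'
python3 -c "
from h import *
plan((579,-125,13),76)"
```

```text
time: 8.1
tool_pos: [569.7, -123.4, 61.8]
tcp_rot: [3.13, 0.001, 1.327]
contact_force: [12.7, -1.6, -1.9]
grip_width: 11.0
finger_force: 30.0
turn [0.6, 0.0, 0.0] shift [0.0007, 0.0088, 0.0489] | at [ 569.7 -123.4   61.8] [179.4   0.   76. ] t 8.1 w 11.0 F [12.7 -1.6 -1.9]
```

```bash
python3 -m handwheel '[[[0,0,0],[0,-0.006,-0.010],0],[[0,0,0],[0,-0.014,-0.018],0],[[0,0,0],[0,-0.024,-0.024],0],[[0,0,0],[0,-0.035,-0.030],0],[[0,0,0],[0,-0.046,-0.033],0],[[0,0,0],[0,-0.046,-0.033],0]]'
python3 -c "
from h import *
plan((579,-125,13),76)"
```

```text
time: 8.7
tool_pos: [527.5, -113.3, 98.4]
tcp_rot: [3.122, 0.002, 1.327]
contact_force: [10.1, -1.5, 24.5]
grip_width: 11.0
finger_force: 30.0
turn [1.1, 0.1, 0.0] shift [0.0012, 0.0511, 0.0864] | at [ 527.5 -113.3   98.4] [1.789e+02 1.000e-01 7.600e+01] t 8.7 w 11.0 F [10.1 -1.5 24.5]
```

```bash
python3 -m handwheel '[[[0,0,0],[0,-0.012,-0.005],0],[[0,0,0],[0,-0.024,-0.007],0],[[0,0,0],[0,-0.034,-0.006],0],[[0,0,0],[0,-0.042,-0.005],0],[[0,0,0],[0,-0.046,-0.004],0],[[0,0,0],[0,-0.046,-0.004],0]]'
python3 - <<'E'
from h import *
plan((579,-125,13),76)
c=snap('scene')
cv2.imwrite('pics/s3.png',cv2.resize(c['image'][170:330,170:430,::-1],None,fx=3,fy=3))
E
```

```text
time: 9.3
tool_pos: [482.9, -102.0, 98.3]
tcp_rot: [3.125, 0.001, 1.326]
contact_force: [19.8, -2.9, -0.8]
grip_width: 10.8
finger_force: 30.0
turn [1.0, 0.0, -0.0] shift [0.001, 0.0974, 0.0869] | at [ 482.9 -102.    98.3] [179.   0.  76.] t 9.3 w 10.8 F [19.8 -2.9 -0.8]
```

View pics/s3.png

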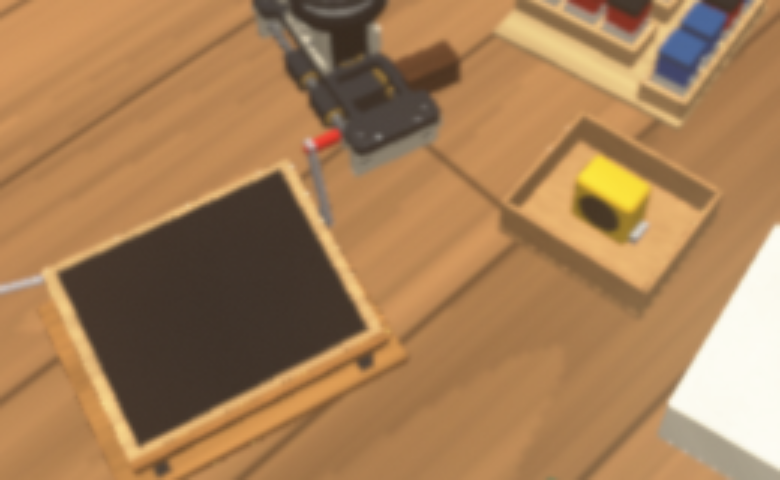

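The shelf is raised and the leg has gone past vertical; the handle is near (325,140). I'll release and lift.

```bash
python3 -m handwheel '[[[0,0,0],[0,0.002,0],0.5],[[0,0,0],[0,0.002,0],0.5],[[0,0,0],[0,0.002,0],0.5],[[0,0,0],[0,0.002,0],0.5],[[0,0,0],[0,0.002,-0.05],0.5],[[0,0,0],[0,0.002,-0.1],0.5],[[0,0,0],[0,0.002,-0.14],0.5],[[0,0,0],[0,0.002,-0.14],0.5]]'
python3 - <<'E'
from h import *
plan((490,-270,260),-14)
for n in('scene','side'):
    c=capture(n);hsv=cv2.cvtColor(c['image'],cv2.COLOR_RGB2HSV).astype(int)
    V,U=np.mgrid[0:400,0:640]; P=bydepth(c,np.c_[U.ravel(),V.ravel()]).reshape(400,640,3)
    H,S,W=hsv[...,0],hsv[...,1],hsv[...,2]
    m=((H<6)|(H>174))&(S>150)&(P[...,0]>420)&(P[...,1]<-50)&(P[...,1]>-200)&(P[...,2]>20)
    if m.sum(): print(n,'red',m.sum(),np.median(P[m],0).round())
    m=(W<75)&(P[...,0]>380)&(P[...,0]<620)&(P[...,1]<-150)&(P[...,1]>-420)&(P[...,2]>42)&(P[...,2]<115)
    m=cv2.erode(m.astype(np.uint8),np.ones((3,3)))>0
    Q=P[m]; A=np.c_[Q[:,:2],np.ones(len(Q))]
    k=np.linalg.lstsq(A,Q[:,2],rcond=None)[0]; n_=np.array([-k[0],-k[1],1]);n_/=np.linalg.norm(n_)
    r=cv2.minAreaRect(Q[:,:2].astype(np.float32))
    print(len(Q),'rect',np.round(r[0]),np.round(r[1]),r[2],'slope',np.degrees(np.arccos(n_[2])),'az',np.degrees(np.arctan2(n_[1],n_[0])),'z at centre',k@[*r[0],1],'std',np.std(Q[:,2]-A@k))
E
```

```text
time: 10.15
tool_pos: [480.3, -101.0, 241.3]
tcp_rot: [3.132, 0.001, 1.327]
contact_force: [0.1, 0.6, 0.8]
grip_width: 45.8
finger_force: 0.0
turn [0.5, -0.4, 90.0] shift [-0.1616, 0.0504, -0.0181] | at [ 480.3 -101.   241.3] [1.795e+02 1.000e-01 7.600e+01] t 10.2 w 45.8 F [0.1 0.6 0.8]
scene red 82 [ 485. -104.  112.]
4263 rect [ 514. -277.] [185. 139.] 76.49472045898438 slope 15.48435285228733 az -13.378722419041384 z at centre 70.82325485015406 std 1.8468621494222
side red 55 [ 480. -100.  108.]
634 rect [ 513. -277.] [178. 127.] 76.44183349609375 slope 15.526832319622768 az -13.659508531985505 z at centre 69.09727102242312 std 1.0446229716100468
```

Leg locked: the shelf slopes 15.5°, with its centre near (512,-277,70). Next is the first blue tin.

```bash
cat >> h.py <<'E'
def tins(c):
    hsv=cv2.cvtColor(c['image'],cv2.COLOR_RGB2HSV).astype(int); H,S=hsv[...,0],hsv[...,1]
    V,U=np.mgrid[0:400,0:640]; P=bydepth(c,np.c_[U.ravel(),V.ravel()]).reshape(400,640,3)
    m=((H>100)&(H<130)&(S>100)&(P[...,2]>69)&(P[...,2]<85)&(P[...,0]>350)&(P[...,1]>100)).astype(np.uint8)
    k,l,st,ce=cv2.connectedComponentsWithStats(m)
    for i in range(1,k):
        if st[i,4]>60:
            r=cv2.minAreaRect(P[l==i][:,:2].astype(np.float32)); print('blue',st[i,4],np.round(r[0],1),np.round(r[1],1),round(r[2],1))
SC=np.array([512,-277,70.]); a,b=np.radians([-13.5,15.])
SX=np.array([np.cos(b)*np.cos(a),np.cos(b)*np.sin(a),-np.sin(b)]);SY=np.array([-np.sin(a),np.cos(a),0]);SN=np.cross(SX,SY)
def shelf(x,y,h,yaw):
    plan(SC+x*SX+y*SY+h*SN,yaw,15*SY)
E
python3 -c "
from h import *
plan((605,202,190),100)"
```

```text
turn [0.0, 0.0, -24.0] shift [0.324, 0.0502, 0.0462] | at [ 477.9 -100.3  236.2] [180.   0.  76.] t 10.2 w 46.0 F [ 0.4 -0.   0.4]
```

```bash
python3 -m handwheel '[[[0,0,-8],[0.05,0.01,0],0.59],[[0,0,-16],[0.1,0.02,0],0.59],[[0,0,-24],[0.15,0.03,0.01],0.59],[[0,0,-24],[0.2,0.04,0.02],0.59],[[0,0,-24],[0.25,0.05,0.03],0.59],[[0,0,-24],[0.3,0.05,0.046],0.59],[[0,0,-24],[0.324,0.05,0.046],0.59],[[0,0,-24],[0.324,0.05,0.046],0.59],[[0,0,-24],[0.324,0.05,0.046],0.59],[[0,0,-24],[0.324,0.05,0.046],0.59]]'
python3 - <<'E'
from h import *
plan((605,202,44),100)
tins(snap('wrist','w2.png'))
E
```

```text
time: 11.25
tool_pos: [604.5, 200.7, 189.1]
tcp_rot: [-3.139, 0.001, 1.745]
contact_force: [-0.2, -0.6, -0.6]
grip_width: 54.1
finger_force: 0.0
turn [-0.1, 0.0, -0.0] shift [0.0013, 0.0011, 0.145] | at [604.5 200.7 189.1] [-179.9    0.   100. ] t 11.2 w 54.1 F [-0.2 -0.6 -0.6]
blue 1718 [581.8 331.9] [32.6 34.1] 10.6
blue 1563 [516.9 289.8] [34.3 33.2] 10.1
blue 1277 [597.6 246.3] [32.3 33.7] 11.0
blue 1124 [605.4 203.1] [31.5 34. ] 10.3
```

View pics/w2.png

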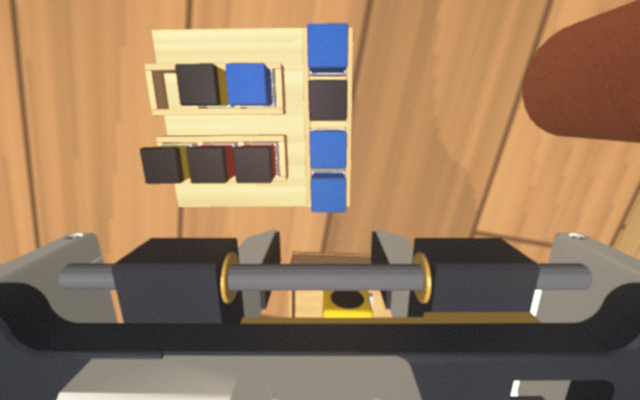

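The four blue tins appear at (327,47), (327,150), (328,193) and (248,84), all upright in their cells. I'll take the one at (328,193) first.

```bash
python3 -m handwheel '[[[0,0,0],[0.002,0.001,0.04],0.59],[[0,0,0],[0.002,0.001,0.08],0.59],[[0,0,0],[0.002,0.001,0.115],0.59],[[0,0,0],[0.002,0.001,0.135],0.59],[[0,0,0],[0.002,0.001,0.145],0.59],[[0,0,0],[0.002,0.001,0.145],0.59],[[0,0,0],[0.002,0.001,0.145],0],[[0,0,0],[0.002,0.001,0.145],0],[[0,0,0],[0.002,0.001,0.145],0],[[0,0,0],[0.002,0.001,0.145],0],[[0,0,0],[0.002,0.001,0.145],0],[[0,0,0],[0.002,0.001,0.145],0]]'
python3 -m handwheel '[[[0,0,0],[0,0,-0.02],0],[[0,0,0],[0,0,-0.05],0],[[0,0,0],[0,0,-0.1],0],[[0,0,0],[0,0,-0.145],0],[[0,0,0],[0,0,-0.145],0],[[0,0,0],[0,0,-0.145],0]]'
python3 -c "
from h import *
shelf(40,-60,110,76.5);shelf(40,-60,41,76.5)"
```

```text
time: 12.5
tool_pos: [606.5, 204.1, 46.5]
tcp_rot: [3.139, 0.0, 1.746]
contact_force: [-0.7, -0.2, 6.4]
grip_width: 33.9
finger_force: 30.0
time: 13.1
tool_pos: [605.9, 204.2, 191.0]
tcp_rot: [3.14, 0.0, 1.746]
contact_force: [-0.6, -0.4, -3.2]
grip_width: 33.9
finger_force: 30.0
turn [14.9, 3.1, 23.4] shift [-0.5393, -0.1387, 0.0249] | at [605.9 204.2 191. ] [179.9   0.  100. ] t 13.1 w 33.9 F [-0.6 -0.4 -3.2]
turn [14.9, 3.1, 23.4] shift [-0.5321, -0.1552, 0.0915] | at [605.9 204.2 191. ] [179.9   0.  100. ] t 13.1 w 33.9 F [-0.6 -0.4 -3.2]
```

```bash
python3 -m handwheel '[[[0,0,0],[-0.03,-0.005,0],0],[[0,0,3],[-0.075,-0.02,0],0],[[0,0,8],[-0.12,-0.03,0],0],[[0,0,16],[-0.165,-0.04,0],0],[[0,0,23.4],[-0.21,-0.05,0],0],[[3,1,23.4],[-0.255,-0.06,0],0],[[6,1.5,23.4],[-0.3,-0.07,0],0],[[9,2,23.4],[-0.345,-0.085,0.0],0],[[12,2.6,23.4],[-0.39,-0.1,0.005],0],[[14.9,3.1,23.4],[-0.435,-0.115,0.01],0],[[14.9,3.1,23.4],[-0.48,-0.125,0.018],0],[[14.9,3.1,23.4],[-0.53,-0.137,0.025],0]]'
python3 -c "
from h import *
shelf(40,-60,110,76.5);shelf(40,-60,46,76.5)"
```

```text
time: 14.3
tool_pos: [562.2, -340.7, 162.0]
tcp_rot: [-2.873, -0.002, 1.335]
contact_force: [1.4, 0.1, -1.4]
grip_width: 34.2
finger_force: 30.0
turn [-0.4, -0.1, 0.0] shift [-0.0097, 0.0022, -0.0047] | at [ 562.2 -340.7  162. ] [-1.646e+02 -1.000e-01  7.650e+01] t 14.3 w 34.2 F [ 1.4  0.1 -1.4]
turn [-0.4, -0.1, 0.0] shift [-0.0099, 0.0027, 0.0593] | at [ 562.2 -340.7  162. ] [-1.646e+02 -1.000e-01  7.650e+01] t 14.3 w 34.2 F [ 1.4  0.1 -1.4]
```

```bash
python3 -m handwheel '[[[0,0,0],[-0.008,0.002,0],0],[[0,0,0],[-0.008,0.002,0.03],0],[[0,0,0],[-0.008,0.002,0.05],0],[[0,0,0],[-0.008,0.002,0.055],0],[[0,0,0],[-0.008,0.002,0.055],0],[[0,0,0],[-0.008,0.002,0.055],0]]'
python3 - <<'E'
from h import *
shelf(40,-60,41,76.5)
c=snap('side'); 
T=np.array(c['camera_from_world'])
cv2.imwrite('pics/s4.png',cv2.resize(c['image'][110:230,280:430,::-1],None,fx=5,fy=5,interpolation=2))
E
```

```text
time: 14.9
tool_pos: [549.9, -344.6, 112.5]
tcp_rot: [-2.879, 0.0, 1.335]
contact_force: [-0.2, -0.0, -1.8]
grip_width: 33.3
finger_force: 30.0
turn [-0.1, 0.0, 0.0] shift [-0.0031, 0.0002, 0.0136] | at [ 549.9 -344.6  112.5] [-164.9    0.    76.5] t 14.9 w 33.3 F [-0.2 -0.  -1.8]
```

View pics/s4.png

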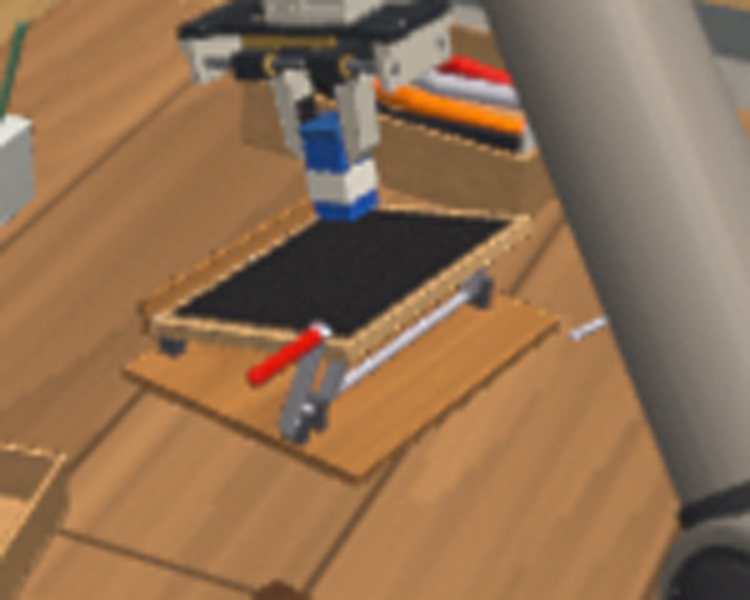

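The tin at (340,170) hangs just over the far low corner of the mat, and the leg is up. I'll lower it to contact.

```bash
python3 -m handwheel '[[[0,0,0],[-0.002,0,0.005],0],[[0,0,0],[-0.002,0,0.009],0],[[0,0,0],[-0.002,0,0.009],0],[[0,0,0],[-0.002,0,0.009],0]]'
python3 -m handwheel '[[[0,0,0],[0,0,0.001],0],[[0,0,0],[0,0,0.002],0],[[0,0,0],[0,0,0.002],0]]'
python3 -m handwheel '[[[0,0,0],[0,0,0.001],0],[[0,0,0],[0,0,0.002],0],[[0,0,0],[0,0,0.002],0]]'
```

```text
time: 15.35
tool_pos: [546.4, -346.1, 103.2]
tcp_rot: [-2.878, 0.0, 1.335]
contact_force: [-0.6, 0.5, -1.2]
grip_width: 34.0
finger_force: 30.0
time: 15.65
tool_pos: [545.9, -346.0, 101.1]
tcp_rot: [-2.878, 0.0, 1.335]
contact_force: [-0.6, 0.7, -0.8]
grip_width: 34.0
finger_force: 30.0
time: 15.95
tool_pos: [545.4, -345.8, 99.1]
tcp_rot: [-2.878, -0.0, 1.335]
contact_force: [-0.8, 0.4, -1.7]
grip_width: 33.8
finger_force: 30.0
```

```bash
python3 -m handwheel '[[[0,0,0],[0,0,0.001],0],[[0,0,0],[0,0,0.002],0],[[0,0,0],[0,0,0.002],0]]'
python3 -m handwheel '[[[0,0,0],[0,0,0.001],0],[[0,0,0],[0,0,0.0015],0],[[0,0,0],[0,0,0.0015],0]]'
python3 -c "
from h import *
shelf(40,-60,41,76.5)"
```

```text
time: 16.25
tool_pos: [545.4, -345.9, 98.9]
tcp_rot: [-2.879, 0.001, 1.335]
contact_force: [0.0, -0.3, 5.8]
grip_width: 34.1
finger_force: 30.0
time: 16.55
tool_pos: [545.3, -345.9, 98.9]
tcp_rot: [-2.881, 0.001, 1.335]
contact_force: [0.7, 1.0, 12.7]
grip_width: 34.2
finger_force: 30.0
turn [0.1, 0.1, -0.0] shift [-0.0008, 0.0006, -0.0005] | at [ 545.3 -345.9   98.9] [-1.651e+02  1.000e-01  7.650e+01] t 16.6 w 34.2 F [ 0.7  1.  12.7]
```

Contact came at the model's height, so the shelf model is good. I'll release and retreat.

```bash
python3 -m handwheel '[[[0,0,0],[0,0,-0.001],0.59],[[0,0,0],[0,0,-0.001],0.59],[[0,0,0],[0,0,-0.001],0.59],[[0,0,0],[0,0,-0.001],0.59],[[0,0,0],[0,0,-0.03],0.59],[[0,0,0],[0,0,-0.07],0.59],[[0,0,0],[0,0,-0.1],0.59],[[0,0,0],[0,0,-0.1],0.59],[[0,0,0],[0,0,-0.1],0.59]]'
python3 - <<'E'
from h import *
tins(capture('scene'))
plan((597.5,246,190),100)
E
```

```text
time: 17.45
tool_pos: [570.0, -351.8, 192.3]
tcp_rot: [-2.878, 0.0, 1.335]
contact_force: [-0.2, 0.7, -1.4]
grip_width: 54.1
finger_force: 0.0
blue 71 [520.1 287. ] [30.2 30.9] 4.7
blue 75 [584.7 328.9] [29.5 29.8] 16.2
blue 85 [600.4 243.2] [29.7 33.9] 16.2
turn [-15.0, -3.2, -23.4] shift [0.5875, -0.1081, 0.031] | at [ 569.5 -351.5  191.2] [-164.8   -0.    76.5] t 17.5 w 54.2 F [ 0.2 -0.   0.7]
```

```bash
python3 -m handwheel '[[[0,0,0],[0.049,-0.009,0.002],0.59],[[-3,0,-4],[0.098,-0.018,0.005],0.59],[[-6,-1,-8],[0.147,-0.027,0.008],0.59],[[-9,-2,-12],[0.196,-0.036,0.01],0.59],[[-12,-2.5,-16],[0.245,-0.045,0.013],0.59],[[-15,-3.2,-20],[0.294,-0.054,0.015],0.59],[[-15,-3.2,-23.4],[0.343,-0.063,0.018],0.59],[[-15,-3.2,-23.4],[0.392,-0.072,0.02],0.59],[[-15,-3.2,-23.4],[0.441,-0.081,0.023],0.59],[[-15,-3.2,-23.4],[0.49,-0.09,0.026],0.59],[[-15,-3.2,-23.4],[0.54,-0.1,0.029],0.59],[[-15,-3.2,-23.4],[0.587,-0.108,0.031],0.59]]'
python3 -m handwheel '[[[0,0,0],[0,0,0],0.59],[[0,0,0],[0,0,0],0.59]]'
python3 - <<'E'
from h import *
plan((597.5,246,46),100)
tins(capture('wrist'))
E
```

```text
time: 18.7
tool_pos: [596.5, 246.9, 188.7]
tcp_rot: [-3.139, 0.003, 1.746]
contact_force: [0.7, -0.4, -0.5]
grip_width: 54.3
finger_force: 0.0
time: 18.9
tool_pos: [596.7, 245.9, 188.6]
tcp_rot: [-3.139, 0.003, 1.748]
contact_force: [0.2, -0.4, 0.0]
grip_width: 53.8
finger_force: 0.0
turn [-0.1, 0.2, 0.2] shift [0.0003, 0.0012, 0.1425] | at [596.7 245.9 188.6] [-179.9    0.2  100.2] t 18.9 w 53.8 F [ 0.2 -0.4  0. ]
blue 1393 [581.6 332.7] [32.  32.3] 11.1
blue 1319 [516.7 290.7] [34.1 31.7] 10.2
blue 1144 [597.5 246.9] [32.4 33.1] 10.1
```

```bash
python3 -m handwheel '[[[0,0,0],[0.001,0.001,0.04],0.59],[[0,0,0],[0.001,0.001,0.08],0.59],[[0,0,0],[0.001,0.001,0.115],0.59],[[0,0,0],[0.001,0.001,0.135],0.59],[[0,0,0],[0.001,0.001,0.142],0.59],[[0,0,0],[0.001,0.001,0.142],0.59],[[0,0,0],[0.001,0.001,0.142],0],[[0,0,0],[0.001,0.001,0.142],0],[[0,0,0],[0.001,0.001,0.142],0],[[0,0,0],[0.001,0.001,0.142],0],[[0,0,0],[0.001,0.001,0.142],0],[[0,0,0],[0.001,0.001,0.142],0]]'
python3 -m handwheel '[[[0,0,0],[0,0,-0.02],0],[[0,0,0],[0,0,-0.05],0],[[0,0,0],[0,0,-0.1],0],[[0,0,0],[0,0,-0.145],0],[[0,0,0],[0,0,-0.145],0],[[0,0,0],[0,0,-0.145],0]]'
python3 -c "
from h import *
shelf(-45,-60,120,76.5)"
```

```text
time: 20.15
tool_pos: [599.6, 246.3, 49.9]
tcp_rot: [3.138, 0.002, 1.746]
contact_force: [-1.0, -1.0, 6.0]
grip_width: 34.1
finger_force: 29.9
time: 20.75
tool_pos: [598.9, 246.6, 194.5]
tcp_rot: [3.138, 0.002, 1.746]
contact_force: [-0.8, -0.1, -3.8]
grip_width: 33.6
finger_force: 29.9
turn [15.0, 3.1, 23.4] shift [-0.5505, -0.2122, -0.0027] | at [598.9 246.6 194.5] [1.798e+02 1.000e-01 1.000e+02] t 20.8 w 33.6 F [-0.8 -0.1 -3.8]
```

```bash
python3 -m handwheel '[[[0,0,0],[-0.045,-0.017,-0.002],0],[[0,0,4],[-0.09,-0.035,-0.003],0],[[0,0,8],[-0.135,-0.052,-0.003],0],[[0,0,16],[-0.18,-0.07,-0.003],0],[[0,0,23.4],[-0.225,-0.087,-0.003],0],[[3,1,23.4],[-0.27,-0.104,-0.003],0],[[6,1.5,23.4],[-0.315,-0.122,-0.003],0],[[9,2,23.4],[-0.36,-0.14,-0.003],0],[[12,2.6,23.4],[-0.405,-0.157,-0.003],0],[[15,3.1,23.4],[-0.45,-0.173,-0.003],0],[[15,3.1,23.4],[-0.495,-0.191,-0.003],0],[[15,3.1,23.4],[-0.54,-0.208,-0.003],0]]'
python3 -m handwheel '[[[0,0,0],[-0.01,-0.004,0],0],[[0,0,0],[-0.01,-0.004,0],0],[[0,0,0],[-0.01,-0.004,0],0]]'
python3 -c "
from h import *
shelf(-45,-60,47,76.5)"
```

```text
time: 21.95
tool_pos: [486.7, -322.8, 194.6]
tcp_rot: [-2.874, -0.0, 1.335]
contact_force: [0.9, 0.2, -0.9]
grip_width: 33.6
finger_force: 29.9
time: 22.25
tool_pos: [481.7, -329.0, 197.3]
tcp_rot: [-2.876, -0.0, 1.335]
contact_force: [0.2, 0.2, -1.5]
grip_width: 33.7
finger_force: 29.9
turn [-0.2, -0.0, 0.0] shift [-0.0024, 0.0049, 0.0715] | at [ 481.7 -329.   197.3] [-164.8   -0.    76.5] t 22.2 w 33.7 F [ 0.2  0.2 -1.5]
```

```bash
python3 -m handwheel '[[[0,0,0],[-0.002,0.005,0.03],0],[[0,0,0],[-0.002,0.005,0.055],0],[[0,0,0],[-0.002,0.005,0.068],0],[[0,0,0],[-0.002,0.005,0.072],0],[[0,0,0],[-0.002,0.005,0.072],0],[[0,0,0],[-0.002,0.005,0.072],0]]'
python3 -m handwheel '[[[0,0,0],[0,0,0.001],0],[[0,0,0],[0,0,0.002],0],[[0,0,0],[0,0,0.002],0]]'
python3 -m handwheel '[[[0,0,0],[0,0,0.001],0],[[0,0,0],[0,0,0.002],0],[[0,0,0],[0,0,0.002],0]]'
```

```text
time: 22.85
tool_pos: [468.8, -328.7, 128.6]
tcp_rot: [-2.88, 0.002, 1.336]
contact_force: [-0.7, -0.8, 0.3]
grip_width: 33.9
finger_force: 29.9
time: 23.15
tool_pos: [467.4, -329.1, 126.0]
tcp_rot: [-2.879, 0.002, 1.335]
contact_force: [-0.3, 0.8, -1.9]
grip_width: 33.8
finger_force: 29.9
time: 23.45
tool_pos: [467.0, -329.1, 124.4]
tcp_rot: [-2.879, 0.002, 1.335]
contact_force: [0.2, 0.4, 3.0]
grip_width: 34.2
finger_force: 29.9
```

Touching (F rose to +3 from −2). One more millimetre, then release.

```bash
python3 -m handwheel '[[[0,0,0],[0,0,0.001],0],[[0,0,0],[0,0,0.001],0]]'
python3 -m handwheel '[[[0,0,0],[0,0,0],0.59],[[0,0,0],[0,0,0],0.59],[[0,0,0],[0,0,0],0.59],[[0,0,0],[0,0,0],0.59],[[0,0,0],[0,0,-0.03],0.59],[[0,0,0],[0,0,-0.07],0.59],[[0,0,0],[0,0,-0.08],0.59],[[0,0,0],[0,0,-0.08],0.59]]'
python3 - <<'E'
from h import *
tins(capture('scene'))
c=snap('side'); 
cv2.imwrite('pics/s5.png',cv2.resize(c['image'][110:230,280:430,::-1],None,fx=5,fy=5,interpolation=2))
plan((582,332,190),100)
E
```

```text
time: 23.65
tool_pos: [467.0, -329.1, 124.4]
tcp_rot: [-2.88, 0.003, 1.335]
contact_force: [-0.1, 0.3, 8.9]
grip_width: 33.9
finger_force: 29.9
time: 24.45
tool_pos: [487.7, -334.1, 201.5]
tcp_rot: [-2.882, 0.003, 1.335]
contact_force: [0.0, -0.6, -0.4]
grip_width: 54.1
finger_force: 0.0
blue 67 [519.9 285.5] [27.3 31. ] 13.4
blue 75 [585.  329.4] [29.  29.8] 11.5
turn [-15.0, -3.1, -23.4] shift [0.6692, -0.058, 0.0243] | at [ 486.3 -333.2  198.9] [-1.648e+02  1.000e-01  7.650e+01] t 24.6 w 54.2 F [-0.5  0.4 -1.1]
```

View pics/s5.png

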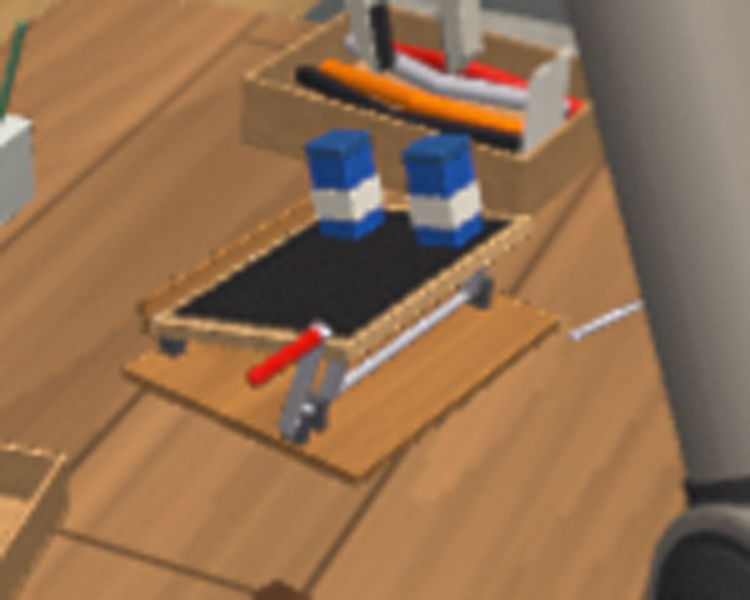

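Two tins stand on the shelf at (345,185) and (443,190). Next is the tin at (582,332).

```bash
python3 -m handwheel '[[[0,0,0],[0.048,-0.004,0.002],0.59],[[-3,0,-4],[0.096,-0.008,0.004],0.59],[[-6,-1,-8],[0.144,-0.012,0.005],0.59],[[-9,-2,-12],[0.192,-0.016,0.007],0.59],[[-12,-2.5,-16],[0.24,-0.02,0.009],0.59],[[-15,-3.1,-20],[0.288,-0.025,0.01],0.59],[[-15,-3.1,-23.4],[0.336,-0.029,0.012],0.59],[[-15,-3.1,-23.4],[0.384,-0.033,0.014],0.59],[[-15,-3.1,-23.4],[0.432,-0.037,0.016],0.59],[[-15,-3.1,-23.4],[0.48,-0.042,0.018],0.59],[[-15,-3.1,-23.4],[0.528,-0.046,0.02],0.59],[[-15,-3.1,-23.4],[0.576,-0.05,0.021],0.59]]'
python3 -c "
from h import *
plan((582,332,190),100)"
```

```text
time: 25.75
tool_pos: [567.9, 240.5, 189.7]
tcp_rot: [-3.139, 0.003, 1.746]
contact_force: [0.3, -0.1, -0.4]
grip_width: 54.0
finger_force: 0.0
turn [-0.1, 0.2, 0.0] shift [0.0877, 0.0298, -0.0006] | at [567.9 240.5 189.7] [-179.9    0.2  100. ] t 25.8 w 54.0 F [ 0.3 -0.1 -0.4]
```

```bash
python3 -m handwheel '[[[0,0,0],[0.045,0.015,0],0.59],[[0,0,0],[0.086,0.03,0],0.59],[[0,0,0],[0.086,0.03,0],0.59],[[0,0,0],[0.086,0.03,0],0.59],[[0,0,0],[0.086,0.03,0],0.59]]'
python3 - <<'E'
from h import *
plan((582,332,46),100)
tins(capture('wrist')); tins(capture('side'))
E
```

```text
time: 26.25
tool_pos: [583.2, 327.6, 190.4]
tcp_rot: [-3.14, 0.003, 1.745]
contact_force: [-0.6, -0.2, -0.5]
grip_width: 54.4
finger_force: 0.0
turn [-0.1, 0.2, -0.0] shift [0.005, -0.0002, 0.1444] | at [583.2 327.6 190.4] [-179.9    0.2  100. ] t 26.2 w 54.4 F [-0.6 -0.2 -0.5]
blue 1128 [581.6 333.1] [31.7 33.8] 10.9
blue 1046 [516.7 291. ] [35. 34.] 10.8
blue 165 [515.4 291.4] [35.7 35.5] 11.9
blue 169 [580.8 333. ] [35.2 36.7] 11.4
```

```bash
python3 -m handwheel '[[[0,0,0],[0.005,-0.001,0.04],0.59],[[0,0,0],[0.005,-0.001,0.08],0.59],[[0,0,0],[0.005,-0.001,0.115],0.59],[[0,0,0],[0.005,-0.001,0.135],0.59],[[0,0,0],[0.005,-0.001,0.144],0.59],[[0,0,0],[0.005,-0.001,0.144],0.59],[[0,0,0],[0.005,-0.001,0.144],0],[[0,0,0],[0.005,-0.001,0.144],0],[[0,0,0],[0.005,-0.001,0.144],0],[[0,0,0],[0.005,-0.001,0.144],0],[[0,0,0],[0.005,-0.001,0.144],0],[[0,0,0],[0.005,-0.001,0.144],0]]'
python3 -m handwheel '[[[0,0,0],[0,0,-0.02],0],[[0,0,0],[0,0,-0.05],0],[[0,0,0],[0,0,-0.1],0],[[0,0,0],[0,0,-0.145],0],[[0,0,0],[0,0,-0.145],0],[[0,0,0],[0,0,-0.145],0]]'
python3 -c "
from h import *
shelf(40,60,120,76.5)"
```

```text
time: 27.55
tool_pos: [582.8, 333.7, 49.1]
tcp_rot: [3.138, 0.002, 1.746]
contact_force: [-0.9, -0.5, 6.2]
grip_width: 34.3
finger_force: 30.0
time: 28.15
tool_pos: [582.0, 333.8, 193.6]
tcp_rot: [3.138, 0.002, 1.746]
contact_force: [-0.1, 0.8, -2.0]
grip_width: 34.0
finger_force: 30.0
turn [15.0, 3.1, 23.4] shift [-0.5621, -0.0876, 0.0187] | at [582.  333.8 193.6] [1.798e+02 1.000e-01 1.000e+02] t 28.1 w 34.0 F [-0.1  0.8 -2. ]
```

```bash
python3 -m handwheel '[[[0,0,0],[-0.046,-0.007,0],0],[[0,0,4],[-0.092,-0.014,0],0],[[0,0,8],[-0.138,-0.021,0],0],[[0,0,16],[-0.184,-0.028,0],0],[[0,0,23.4],[-0.23,-0.036,0],0],[[3,1,23.4],[-0.276,-0.043,0],0],[[6,1.5,23.4],[-0.322,-0.05,0],0],[[9,2,23.4],[-0.368,-0.057,0.005],0],[[12,2.6,23.4],[-0.414,-0.065,0.01],0],[[15,3.1,23.4],[-0.46,-0.072,0.013],0],[[15,3.1,23.4],[-0.506,-0.079,0.016],0],[[15,3.1,23.4],[-0.55,-0.086,0.018],0]]'
python3 -m handwheel '[[[0,0,0],[-0.01,-0.002,0],0],[[0,0,0],[-0.01,-0.002,0],0],[[0,0,0],[-0.01,-0.002,0],0]]'
python3 -c "
from h import *
shelf(40,60,46,76.5)"
```

```text
time: 29.35
tool_pos: [591.8, -224.6, 172.2]
tcp_rot: [-2.873, 0.001, 1.335]
contact_force: [1.1, 0.6, -1.6]
grip_width: 33.7
finger_force: 30.0
time: 29.65
tool_pos: [588.4, -230.9, 175.1]
tcp_rot: [-2.876, 0.0, 1.335]
contact_force: [0.4, 0.1, -1.6]
grip_width: 34.0
finger_force: 30.0
turn [-0.2, 0.0, 0.0] shift [-0.0027, 0.0061, 0.0719] | at [ 588.4 -230.9  175.1] [-164.8    0.    76.5] t 29.6 w 34.0 F [ 0.4  0.1 -1.6]
```

```bash
python3 -m handwheel '[[[0,0,0],[-0.002,0.006,0.03],0],[[0,0,0],[-0.002,0.006,0.055],0],[[0,0,0],[-0.002,0.006,0.068],0],[[0,0,0],[-0.002,0.006,0.072],0],[[0,0,0],[-0.002,0.006,0.072],0],[[0,0,0],[-0.002,0.006,0.072],0]]'
python3 -m handwheel '[[[0,0,0],[0,0,0.001],0],[[0,0,0],[0,0,0.002],0],[[0,0,0],[0,0,0.002],0]]'
python3 -m handwheel '[[[0,0,0],[0,0,0.001],0],[[0,0,0],[0,0,0.001],0]]'
python3 -c "
from h import *
shelf(40,60,43,76.5)"
```

```text
time: 30.25
tool_pos: [576.5, -230.6, 106.3]
tcp_rot: [-2.88, 0.002, 1.336]
contact_force: [0.7, 0.3, -1.0]
grip_width: 33.7
finger_force: 30.0
time: 30.55
tool_pos: [575.2, -231.2, 103.5]
tcp_rot: [-2.879, 0.002, 1.335]
contact_force: [0.3, 0.2, -1.6]
grip_width: 34.2
finger_force: 30.0
time: 30.75
tool_pos: [574.8, -231.2, 102.2]
tcp_rot: [-2.878, 0.002, 1.335]
contact_force: [0.3, -0.0, -1.8]
grip_width: 33.7
finger_force: 30.0
turn [-0.1, 0.1, -0.0] shift [0.0008, -0.0003, 0.0011] | at [ 574.8 -231.2  102.2] [-1.649e+02  1.000e-01  7.650e+01] t 30.8 w 33.7 F [ 0.3 -0.  -1.8]
```

```bash
python3 -m handwheel '[[[0,0,0],[0,0,0.001],0],[[0,0,0],[0,0,0.0015],0],[[0,0,0],[0,0,0.0015],0]]'
python3 -m handwheel '[[[0,0,0],[0,0,0.001],0],[[0,0,0],[0,0,0.001],0]]'
```

```text
time: 31.05
tool_pos: [574.6, -231.1, 101.1]
tcp_rot: [-2.879, 0.002, 1.335]
contact_force: [-0.6, 0.8, 0.3]
grip_width: 34.0
finger_force: 30.0
time: 31.25
tool_pos: [574.6, -231.1, 101.0]
tcp_rot: [-2.879, 0.002, 1.335]
contact_force: [0.4, -0.3, 5.6]
grip_width: 33.6
finger_force: 30.0
```

```bash
python3 -m handwheel '[[[0,0,0],[0,0,0],0.59],[[0,0,0],[0,0,0],0.59],[[0,0,0],[0,0,0],0.59],[[0,0,0],[0,0,0],0.59],[[0,0,0],[0,0,-0.03],0.59],[[0,0,0],[0,0,-0.07],0.59],[[0,0,0],[0,0,-0.1],0.59],[[0,0,0],[0,0,-0.1],0.59]]'
python3 - <<'E'
from h import *
tins(capture('scene')); tins(capture('side'))
plan((516.5,291,195),10)
E
```

```text
time: 32.05
tool_pos: [601.9, -237.8, 201.1]
tcp_rot: [-2.887, 0.004, 1.335]
contact_force: [0.5, -0.4, 0.5]
grip_width: 54.5
finger_force: 0.0
blue 69 [520.  287.9] [27.7 30. ] 12.5
blue 165 [516.5 293.5] [34.1 37.4] 11.5
turn [-13.3, 8.8, 66.1] shift [0.4939, -0.197, 0.0535] | at [ 599.7 -236.9  196.4] [-1.649e+02  1.000e-01  7.650e+01] t 32.1 w 54.3 F [ 0.5  0.3 -0.8]
```

```bash
python3 -m handwheel '[[[0,0,0],[0.045,-0.018,0.005],0.59],[[-1.6,1,8],[0.09,-0.036,0.01],0.59],[[-3.2,2.1,16],[0.135,-0.054,0.015],0.59],[[-4.8,3.2,24],[0.18,-0.072,0.02],0.59],[[-6.4,4.3,32],[0.225,-0.09,0.024],0.59],[[-8,5.3,40],[0.27,-0.108,0.029],0.59],[[-9.7,6.4,48],[0.315,-0.126,0.034],0.59],[[-11.3,7.5,56],[0.36,-0.144,0.039],0.59],[[-12.9,8.5,64],[0.405,-0.162,0.044],0.59],[[-13.3,8.8,66.1],[0.45,-0.18,0.049],0.59],[[-13.3,8.8,66.1],[0.494,-0.197,0.0535],0.59],[[-13.3,8.8,66.1],[0.494,-0.197,0.0535],0.59]]'
python3 -m handwheel '[[[0,0,0],[0,0,0],0.59],[[0,0,0],[0,0,0],0.59]]'
python3 - <<'E'
from h import *
plan((516.5,291,46),10)
tins(snap('wrist','w3.png'))
E
```

```text
time: 33.35
tool_pos: [513.8, 295.5, 193.3]
tcp_rot: [-3.141, 0.004, 0.179]
contact_force: [-0.1, -0.8, 0.1]
grip_width: 54.0
finger_force: 0.0
time: 33.55
tool_pos: [516.2, 289.9, 194.0]
tcp_rot: [3.14, 0.003, 0.174]
contact_force: [-0.4, -0.4, -0.0]
grip_width: 54.4
finger_force: 0.0
turn [0.1, 0.2, -0.0] shift [0.0009, -0.0012, 0.148] | at [516.2 289.9 194. ] [179.9   0.2  10. ] t 33.5 w 54.4 F [-0.4 -0.4 -0. ]
blue 1065 [518.  291.6] [32.9 31.8] 10.3
```

View pics/w3.png

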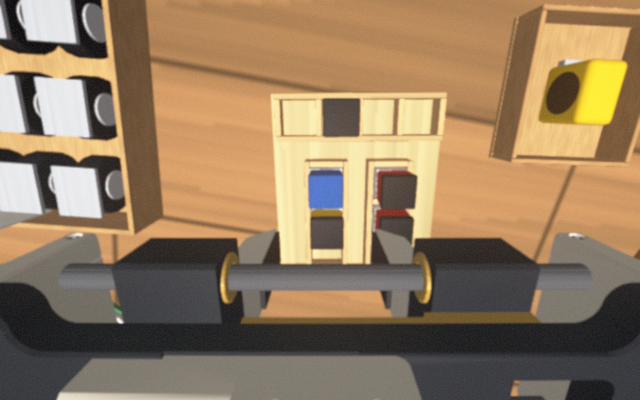

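The last blue tin is at (326,188) with clear lanes on both sides, and the other tins are still in place.

```bash
python3 -m handwheel '[[[0,0,0],[0.001,-0.001,0.04],0.59],[[0,0,0],[0.001,-0.001,0.08],0.59],[[0,0,0],[0.001,-0.001,0.115],0.59],[[0,0,0],[0.001,-0.001,0.137],0.59],[[0,0,0],[0.001,-0.001,0.148],0.59],[[0,0,0],[0.001,-0.001,0.148],0.59],[[0,0,0],[0.001,-0.001,0.148],0],[[0,0,0],[0.001,-0.001,0.148],0],[[0,0,0],[0.001,-0.001,0.148],0],[[0,0,0],[0.001,-0.001,0.148],0],[[0,0,0],[0.001,-0.001,0.148],0],[[0,0,0],[0.001,-0.001,0.148],0]]'
python3 -m handwheel '[[[0,0,0],[0,0,-0.02],0],[[0,0,0],[0,0,-0.05],0],[[0,0,0],[0,0,-0.1],0],[[0,0,0],[0,0,-0.15],0],[[0,0,0],[0,0,-0.15],0],[[0,0,0],[0,0,-0.15],0]]'
python3 -c "
from h import *
shelf(-45,60,125,-13.5)"
```

```text
time: 34.8
tool_pos: [518.1, 292.2, 48.4]
tcp_rot: [3.141, -0.002, 0.174]
contact_force: [0.1, -2.7, 6.3]
grip_width: 34.2
finger_force: 29.7
time: 35.4
tool_pos: [517.5, 292.7, 198.1]
tcp_rot: [-3.141, -0.002, 0.174]
contact_force: [-0.3, -0.6, -1.9]
grip_width: 34.2
finger_force: 29.7
turn [3.0, -14.9, 23.4] shift [-0.0905, 0.5006, -0.0045] | at [517.5 292.7 198.1] [-1.8e+02 -1.0e-01  1.0e+01] t 35.4 w 34.2 F [-0.3 -0.6 -1.9]
```

```bash
python3 -m handwheel '[[[0,0,0],[-0.008,0.046,0],0],[[0,0,4],[-0.016,0.092,0],0],[[0,0,8],[-0.025,0.138,0],0],[[0,0,16],[-0.033,0.184,0],0],[[0,0,23.4],[-0.041,0.23,0],0],[[0.5,-3,23.4],[-0.05,0.276,0],0],[[1,-6,23.4],[-0.058,0.322,0],0],[[2,-9,23.4],[-0.066,0.368,0],0],[[2.5,-12,23.4],[-0.075,0.414,-0.003],0],[[3,-14.9,23.4],[-0.083,0.46,-0.004],0],[[3,-14.9,23.4],[-0.09,0.498,-0.0045],0],[[3,-14.9,23.4],[-0.09,0.498,-0.0045],0]]'
python3 -m handwheel '[[[0,0,0],[0,0,0],0],[[0,0,0],[0,0,0],0]]'
python3 -c "
from h import *
shelf(-45,60,46,-13.5)"
```

```text
time: 36.6
tool_pos: [513.8, -218.1, 198.7]
tcp_rot: [3.139, 0.268, -0.242]
contact_force: [0.4, 0.2, -1.6]
grip_width: 34.2
finger_force: 29.9
time: 36.8
tool_pos: [514.6, -212.3, 200.8]
tcp_rot: [3.14, 0.266, -0.236]
contact_force: [-0.7, 0.1, -1.3]
grip_width: 34.0
finger_force: 29.9
turn [0.1, 0.3, -0.0] shift [0.0014, 0.0034, 0.0771] | at [ 514.6 -212.3  200.8] [179.9  15.3 -13.5] t 36.8 w 34.0 F [-0.7  0.1 -1.3]
```

```bash
python3 -m handwheel '[[[0,0,0],[0.001,0.001,0.03],0],[[0,0,0],[0.001,0.001,0.055],0],[[0,0,0],[0.001,0.001,0.072],0],[[0,0,0],[0.001,0.001,0.077],0],[[0,0,0],[0.001,0.001,0.077],0],[[0,0,0],[0.001,0.001,0.077],0]]'
python3 -m handwheel '[[[0,0,0],[0,0,0.001],0],[[0,0,0],[0,0,0.002],0],[[0,0,0],[0,0,0.002],0]]'
python3 -m handwheel '[[[0,0,0],[0,0,0.001],0],[[0,0,0],[0,0,0.0015],0],[[0,0,0],[0,0,0.0015],0]]'
python3 -c "
from h import *
shelf(-45,60,43,-13.5)"
```

```text
time: 37.4
tool_pos: [497.0, -210.1, 128.3]
tcp_rot: [3.139, 0.262, -0.236]
contact_force: [0.1, 0.4, -0.6]
grip_width: 34.0
finger_force: 29.9
time: 37.7
tool_pos: [495.8, -210.4, 125.7]
tcp_rot: [3.139, 0.263, -0.237]
contact_force: [0.3, -0.1, -1.7]
grip_width: 33.5
finger_force: 29.9
time: 38.0
tool_pos: [495.2, -210.2, 123.9]
tcp_rot: [3.139, 0.264, -0.237]
contact_force: [0.1, -0.1, -1.1]
grip_width: 33.6
finger_force: 29.9
turn [0.1, 0.1, -0.1] shift [-0.0002, 0.001, 0.0008] | at [ 495.2 -210.2  123.9] [179.9  15.1 -13.6] t 38.0 w 33.6 F [ 0.1 -0.1 -1.1]
```

```bash
python3 -m handwheel '[[[0,0,0],[0,0,0.001],0],[[0,0,0],[0,0,0.0015],0],[[0,0,0],[0,0,0.0015],0]]'
python3 -m handwheel '[[[0,0,0],[0,0,0.001],0],[[0,0,0],[0,0,0.001],0]]'
```

```text
time: 38.3
tool_pos: [495.3, -210.3, 123.1]
tcp_rot: [3.139, 0.263, -0.237]
contact_force: [1.3, -0.1, 3.3]
grip_width: 33.7
finger_force: 29.9
time: 38.5
tool_pos: [495.2, -210.6, 122.8]
tcp_rot: [3.138, 0.262, -0.237]
contact_force: [1.8, -1.3, 7.4]
grip_width: 33.8
finger_force: 30.0
```

```bash
python3 -m handwheel '[[[0,0,0],[0,0,0],0.59],[[0,0,0],[0,0,0],0.59],[[0,0,0],[0,0,0],0.59],[[0,0,0],[0,0,0],0.59],[[0,0,0],[0,0,-0.03],0.59],[[0,0,0],[0,0,-0.07],0.59],[[0,0,0],[0,0,-0.11],0.59],[[0,0,0],[0,0,-0.15],0.59],[[0,0,0],[0,0,-0.15],0.59],[[0,0,0],[0,0,-0.15],0.59],[[0,0,0],[0,0,-0.15],0.59]]'
python3 - <<'E'
from h import *
c=snap('side'); cv2.imwrite('pics/s6.png',cv2.resize(c['image'][110:310,210:430,::-1],None,fx=3,fy=3,interpolation=2))
c=snap('wrist','w4.png')
E
```

```text
time: 39.6
tool_pos: [532.1, -218.6, 265.0]
tcp_rot: [3.14, 0.266, -0.237]
contact_force: [-0.7, -0.0, 0.2]
grip_width: 54.0
finger_force: 0.0
```

View pics/s6.png

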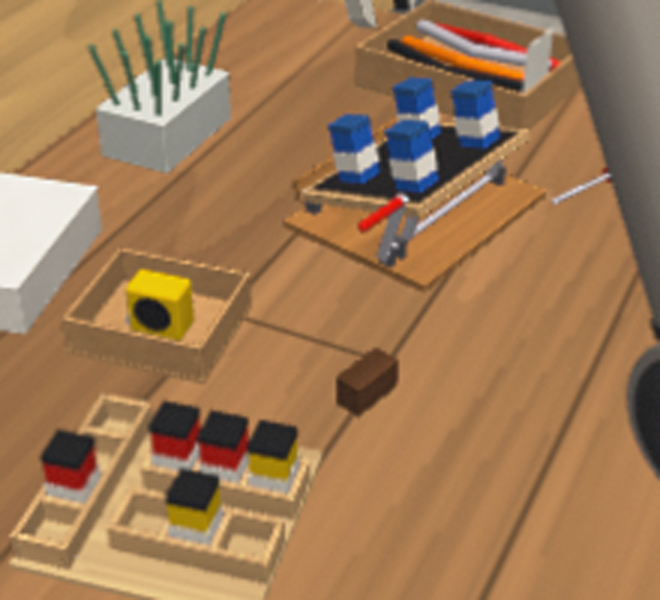

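View pics/w4.png

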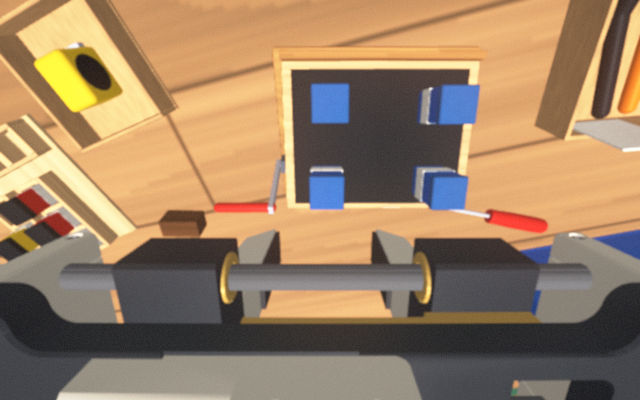

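Four blue tins stand well spaced on the raised shelf, at (330,103), (450,103), (327,187) and (442,187) in the wrist view. The tape is in the box, the five other tins are in the rack, and the robot is clear.

```bash
python3 -c "
from plant import close_job
print(close_job())"
```

```text
the job is handed in; nothing more can be done
None
```

I've handed the job in (no verdict shown): the tape measure is in the box, the leg is locked, and all four blue tins stand well spaced on the raised shelf; the last pictures show the red and yellow tins still in the rack and no other goods visibly moved.

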